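Turn the green leaf in the stone-finish binder

TASK

Two small ring binders of stone-finish samples lie open on the carving bench. Turn the green leaf over its rings so that it lies right down flat on the other side, showing its other face, and let go of it; it is tight on the rings and stays where it is left. Leave the amber leaf in the other binder as it is.

Things in the scene. Friction and masses are not known exactly. Their poses are not given: they have to be found in the camera images.
- green_binder: Open ring binder fixed on the bench: black cover 164 x 176 mm, 3 steel rings along its middle (tops 52 mm up), leaf stacks 30 mm high each side. Origin: on the bench under the rings' centre line. x: along the row of rings; y: level, from the side where the green leaf starts to the side where it must end; z up. The leaf turns about the line parallel to x, 34 mm above the origin.
- green_leaf (a joint): Angle (rad) of the green leaf: 0 flat on the binder's -y side, 1.57 upright, 3.14 flat on the +y side (stops at both ends); starts at 0 to 0.25. Stiff plate 4 mm thick, 150 mm along the rings, from 10 to 92 mm off the turning line, 70 to 140 g. Face shown first: green, 3 dark chips; other face: pale, one dark disc. Tight on its rings: stays at any angle; 1 to 2 N at the tab turns it.
- green_leaf_tab (a point): Grip point in the green leaf's tab, mid-thickness, 118 mm from the turning line, at binder x = 0. Tab: flat tongue at the middle of the free edge, 16 mm wide along the rings, 6 mm thick, 92 to 132 mm from the turning line; bare bench 34 mm below when flat. Pinched from above across its 16 mm it pivots between the fingers as the leaf turns. Site x: along the rings, y: towards them.
- amber_leaf_tab (a point): The same point on the tab of the amber leaf in the other, like-built binder, 118 mm from its turning line. That leaf lies on the -y side of its own binder at 0 to 0.25 rad and must stay there. The two binders may be in either order, left and right.

How it is judged:
By the outcome, as a careful person would: the job done as asked, in the order asked, and still so for the second after the job is handed in, with the robot touching nothing.
It also fails if it takes over 45 s, if anything falls off the work surface, if the arm or the gripper's body presses on something with over 40 N, if the wrist force passes 120 N, or if a joint passes its speed limit or range.

ROBOT

A 6-joint arm with a two-finger parallel gripper is mounted at the origin on the work surface. World frame = base frame: x ahead of the robot, y to its left, z up, the work surface at z = 0. Lengths are in m, angles in rad, forces in N, time in s.
With the tool pointing down it reaches from about 0.35 to 0.975 m from the base axis. Payload 4.9 kg.
Tool frame: the origin (TCP) lies on the centre line of the jaws, within the pads' length; the fingertips stand 11 mm ahead of it and the grasp point (between the pads) lies 8 mm behind it (manip.finger_overhang is the distance from the TCP to the fingertips, in m); y points along the fingers, z is the direction in which the jaws open and shut, and the axes are right-handed (so a half turn about y gives the same grasp; the last joint's range is limited). The gripper opens to 85 mm and grips with 20 to 120 N. Pads are 22 mm wide; open, the fingers measure 114 mm over their backs; the gripper's body (76 mm by 85 mm) begins 54 mm behind the grasp point. The pads swing forward as they close: fully open they stand 13 mm farther back than shut.
Start: joints at [-1.348, 0.053, 1.613, -0, 1.476, -0.119], TCP at [0.209, -0.589, 0.242] pointing down, gripper open.
Joint ranges: [-3.01, 3.01], [-1.01, 2.22], [0.06, 2.58], [-1.02, 4.17], [0.09, 2.62], [-3.14, 3.14]. Speed limits (rad/s): [2.57, 2.57, 3.14, 3.14, 3.14, 3.14].

INTERFACE

Orientations are given as a unit quaternion [w, x, y, z].
In Python, from plant import readout, cams, workorder, manip gives the robot as it stands.
- The arm moves only by the tool play_rows, never from a script. Its arguments are lists of equal length, an entry for each row: "slide": the shift along the tool's x, y, z in cm, a list of three; "yaw": the turn about the tool's y in degrees; "grip": the closure, from -1 (fully open) to 1 (shut), so that 0 is half open. In form: {"slide": [[x, y, z], ...], "yaw": [yaw, ...], "grip": [grip, ...]}. A call has 1 to 12 rows; each row shifts and turns the commanded pose from where the row before left it, along the tool's axes as they then stand; what a row does not reach is not made up. A row lasts 1/10 s, in which the tool goes at most 50 mm and 8.59 degrees, less where a joint would pass 70% of its speed; a pose out of reach is approached as far as the arm can. A call with a gripper value outside its range is refused whole. The fingers move at their own pace and stop on an object; the grip force is fixed at half the most. Time passes only in rows, so rows that do not move let the fingers close. It gives the time, the measured TCP pose, the force and the opening at its end, in the units of the state.
- readout.state(): the state, without advancing time (a new reading comes with each control period).
- cams.grab_frame(name): name is "side" or "top"; returns a dict with "image" (400x640x3 uint8, red, green, blue), "mtx" (3x3 intrinsics, pixels), "dist" ([k1, k2, p1, p2, k3] as OpenCV has them; the pictures are not rectified), "R" (3x3) and "t" (3): a world point X has camera coordinates R X + t. Camera axes: x right, y down, z forward; pixel columns grow to the right and rows downward; lengths in m; the calibration is good to about 2 mm. A picture is of the moment at which its call begins. There is no depth.
- workorder.job_done(): hands the job in, once; it reports no verdict.
The state is a dict: "time": time; "joint_pos": joint angles; "joint_vel": joint speeds; "joint_efforts": joint torques, N m; "tool_pos": TCP position; "tool_rot": TCP orientation; "contact_force": force on the tool from outside, world axes, zero at the start; "ft_torque": the same for the moment, N m; "gripper_width": opening from 0.0 (shut) to 1.0 (fully open).
Only numpy, scipy, OpenCV 4.12 (cv2) and the standard library are available. Lean on these libraries where they do the work, as an engineer would, in place of code of your own. Each camera call takes 0.05 s, during which the arm holds its last target.

## Working session

There is one attempt and no reset: what is moved stays moved. The work goes in short steps, Python scripts to look and compute and a tool call to move; the robot and the scene stay as the last step left them, time stands still between calls to the robot, and variables do not carry over. Pictures are saved under pics/ and viewed, and the job is handed in when it is done.

Besides the shell and the picture viewer there is one more tool, called after "Call:" in YAML: its name, and indented under it one key for each argument. play_rows: Moves the arm, as the interface text tells. Its arguments: {"type":"object","properties":{"slide":{"type":"array","items":{"type":"array","items":{"type":"number"}}},"yaw":{"type":"array","items":{"type":"number"}},"grip":{"type":"array","items":{"type":"number"}}},"required":["slide","yaw","grip"]}

```bash
ls; mkdir -p pics; python3 - <<'E'
from plant import readout,cams,manip
import cv2
print(readout.state()); print([a for a in dir(manip) if a[0]!='_'])
for n in("side","top"):
    f=cams.grab_frame(n); cv2.imwrite(f"pics/{n}0.png",f["image"][:,:,::-1]); print(n,f["mtx"],f["dist"],f["R"],f["t"])
E
```

```text
pics
{'time': 0.0, 'joint_pos': array([-1.34799513e+00,  5.33671479e-02,  1.61431566e+00,  9.83414138e-06,
        1.47600664e+00, -1.18995008e-01]), 'joint_vel': array([-0.00105247, -0.0010057 , -0.00110246, -0.00128008, -0.00025091,
       -0.00138725]), 'joint_efforts': array([ 3.10932810e-03, -3.93679476e+01, -3.70170593e+01,  2.98567033e-05,
        6.94394927e-03,  8.05436144e-06]), 'tool_pos': array([ 0.20935729, -0.58824403,  0.24104369]), 'tool_rot': array([ 0.12022044, -0.12029045,  0.69754614, -0.69606511]), 'contact_force': array([-0.51859854, -0.90240158, -0.96349524]), 'ft_torque': array([-0.00635135,  0.05823451, -0.00205825]), 'gripper_width': 1.0062241068584152}
['IKError', 'finger_overhang']
side [[371.80706745   0.         317.18607724]
 [  0.         371.80706745 200.97997596]
 [  0.           0.           1.        ]] [-0.02096744  0.          0.          0.          0.        ] [[ 0.86049927 -0.50939946 -0.0072937 ]
 [-0.36899781 -0.61332792 -0.69833336]
 [ 0.35125721  0.6036067  -0.71573551]] [-0.51658835  0.19826735  0.63055208]
top [[397.85795803   0.         318.35570355]
 [  0.         397.85795803 198.46522503]
 [  0.           0.           1.        ]] [0.00910492 0.         0.         0.         0.        ] [[-0.01516234 -0.99976187 -0.01569417]
 [-0.9814596   0.01788045 -0.19083331]
 [ 0.19106849  0.01250972 -0.98149699]] [-0.05338636  0.56219072  0.66358828]
```

View pics/side0.png

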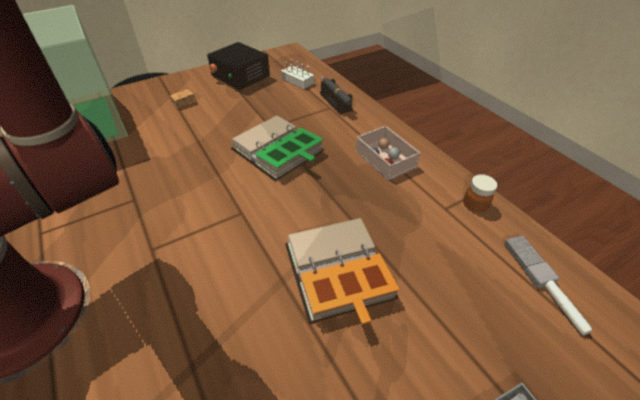

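View pics/top0.png

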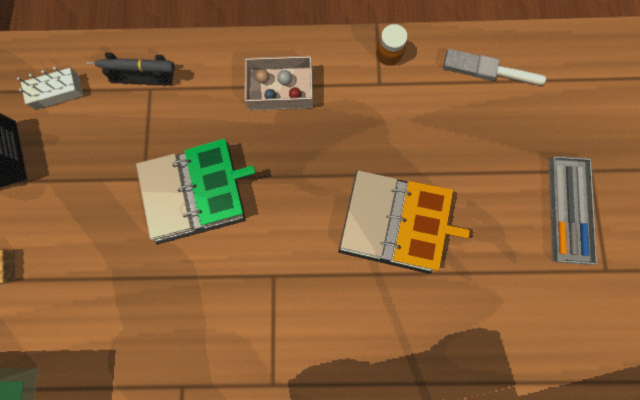

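The green binder is at top-view (190,190), tab tip near (255,173), pointing right (world −y). The amber one is at (405,222). I'll enlarge both views to read points.

```bash
python3 - <<'E'
import cv2
a=cv2.imread("pics/top0.png")[130:250,125:275]; cv2.imwrite("pics/topc.png",cv2.resize(a,None,fx=5,fy=5,interpolation=cv2.INTER_CUBIC))
a=cv2.imread("pics/side0.png")[110:185,225:335]; cv2.imwrite("pics/sidec.png",cv2.resize(a,None,fx=7,fy=7,interpolation=cv2.INTER_CUBIC))
E
```

```text
(no output)
```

View pics/topc.png

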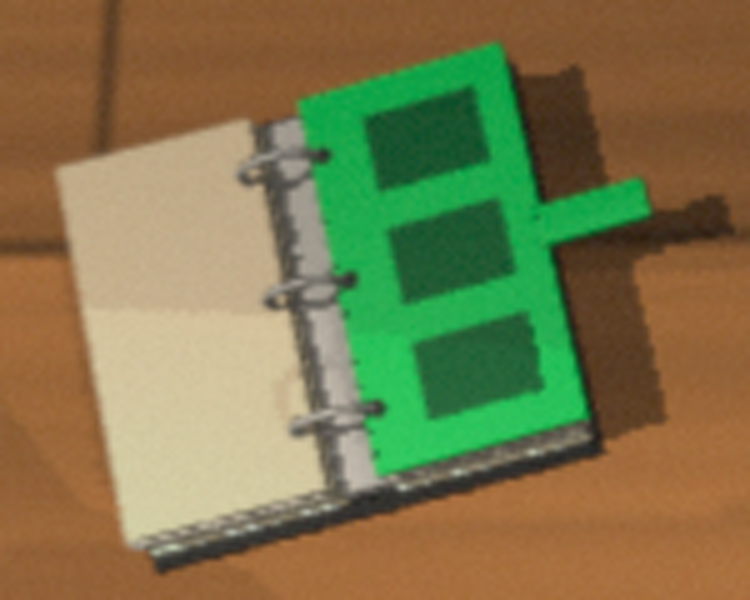

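View pics/sidec.png

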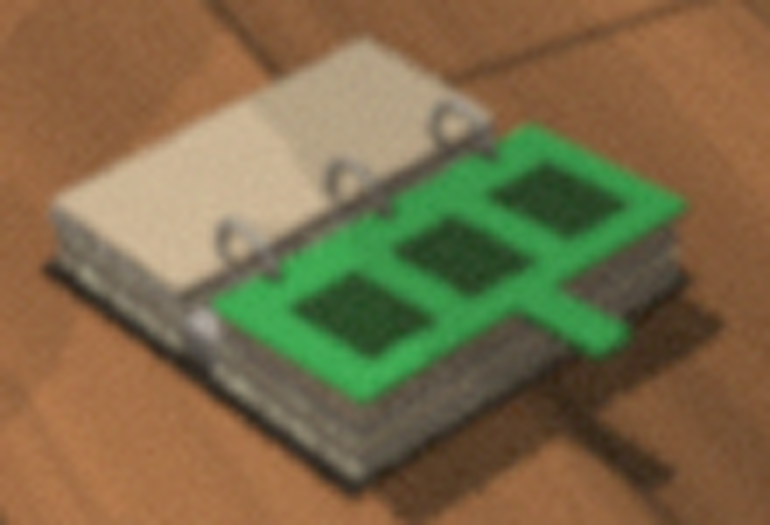

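```bash
cat > h.py <<'E'
import numpy as np,cv2
from scipy.optimize import least_squares
from plant import cams,readout
def proj(f,X): return cv2.projectPoints(np.asarray(X,float).reshape(-1,1,3),cv2.Rodrigues(f["R"])[0],f["t"],f["mtx"],f["dist"])[0][:,0]
def leaf(p,th=None):
    x,y,a=p[:3]; th=p[3] if th is None else th
    P=[(.075,.010),(.075,.092),(-.075,.092),(-.075,.010),(.008,.132),(-.008,.132)]
    o=[]
    for i,(u,r) in enumerate(P):
        n=.002 if i<4 else .003
        o.append((u,-r*np.cos(th)+n*np.sin(th),.034+r*np.sin(th)+n*np.cos(th)))
    return w(p,o)
def w(p,o):
    o=np.atleast_2d(o); c,s=np.cos(p[2]),np.sin(p[2])
    return o@np.array([[c,-s,0],[s,c,0],[0,0,1]]).T+[p[0],p[1],0]
E
python3 - <<'E'
from h import *
ft=cams.grab_frame("top");fs=cams.grab_frame("side")
t=np.array([(300,100),(500,43),(588,420),(376,475),(640,178),(651,212)]);t=(t+.5)/5-.5+[125,130]
s=np.array([(535,122),(688,203),(362,402),(215,300),(630,330),(600,356)]);s=(s+.5)/7-.5+[225,110]
def res(p,both=1):
    L=leaf(p); return np.r_[(proj(ft,L)-t).ravel(),both*(proj(fs,L)-s).ravel()]
r=least_squares(res,[.55,.3,.1,.1]);p=r.x;print(p,np.round(r.fun,1))
print('topall cover',proj(ft,w(p,[(-.082,.088,.0),(-.082,-.088,0)])), "tab",w(p,[0,-.118*np.cos(p[3]),.034+.118*np.sin(p[3])]))
np.save("p.npy",p)
st=readout.state();print(st["time"])
from scipy.spatial.transform import Rotation as R
q=st["tool_rot"];print(R.from_quat([q[1],q[2],q[3],q[0]]).as_matrix())
print("radius",np.hypot(p[0],p[1]))
E
```

```text
[0.58950814 0.18328778 0.24267472 0.06721028] [-0.8 -0.5  0.5 -0.7  0.2 -0.5 -0.3  0.4  0.5 -0.5  0.3  0.8 -0.4 -0.1
  0.4 -0.  -0.1 -0.2 -1.2  0.3  0.4  0.2 -0.4 -0.3]
topall cover [[155.96121404 244.04712428]
 [245.83682196 220.48202466]] tab [[0.6177995  0.06900394 0.04192484]]
0.2
[[-9.42153849e-01 -2.85833975e-04  3.35180613e-01]
 [-3.35180712e-01  1.17968064e-03 -9.42153119e-01]
 [-1.26106709e-04 -9.99999263e-01 -1.20724669e-03]]
radius 0.6173445153831195
```

Call:
play_rows:
  slide:
    - [-3.36, 0, -2.68]
    - [-3.36, 0, -2.68]
    - [-3.36, 0, -2.68]
    - [-3.36, 0, -2.68]
    - [-3.36, 0, -2.68]
    - [-3.36, 0, -2.68]
    - [-3.36, 0, -2.68]
    - [-3.36, 0, -2.68]
    - [-3.36, 0, -2.68]
  yaw: [0, 0, 0, 0, 0, 0, 0, 0, 0]
  grip: [-1, -1, -1, -1, -1, -1, -1, -1, -1]

```text
time: 1.1
tool_pos: [0.4141, -0.2586, 0.2423]
tool_rot: [-0.12, 0.12, -0.697, 0.697]
contact_force: [0.5, -0.4, -0.2]
gripper_width: 0.999
```

Call:
play_rows:
  slide:
    - [-3.36, 0, -2.68]
    - [-3.36, 0, -2.68]
    - [-3.36, 0, -2.68]
    - [-3.36, 0, -2.68]
    - [-3.36, 0, -2.68]
    - [-3.36, 0, -2.68]
    - [-3.36, 0, -2.68]
    - [-3.36, 0, -2.68]
    - [-3.36, 0, -2.68]
  yaw: [0, 0, 0, 0, 0, 0, 0, 0, 0]
  grip: [0, 0, 0, 0, 0, 0, 0, 0, 0]

```text
time: 2.0
tool_pos: [0.6182, 0.0701, 0.242]
tool_rot: [-0.12, 0.12, -0.697, 0.697]
contact_force: [0.5, -0.3, -0.1]
gripper_width: 0.5
```

Call:
play_rows:
  slide:
    - [0, 0, 0]
    - [0, 0, 0]
    - [0, 0, 0]
    - [0, 0, 0]
    - [0, 0, 0]
    - [0, 0, 0]
    - [0, 0, 0]
    - [0, 0, 0]
    - [0, 0, 0]
    - [0, 0, 0]
    - [0, 0, 0]
  yaw: [-8.4, -8.4, -8.4, -8.4, -8.4, -8.4, -8.4, -8.4, -8.4, -8.4, 0]
  grip: [0, 0, 0, 0, 0, 0, 0, 0, 0, 0, 0]

```text
time: 3.1
tool_pos: [0.6175, 0.0684, 0.242]
tool_rot: [-0.555, 0.556, -0.438, 0.437]
contact_force: [0.3, -0.5, 0.8]
gripper_width: 0.499
```

```bash
cat >> h.py <<'E'
from scipy.spatial.transform import Rotation as Ro
def tool():
    s=readout.state();q=s["tool_rot"];return s,Ro.from_quat([q[1],q[2],q[3],q[0]]).as_matrix()
E
python3 - <<'E'
from h import *
s,M=tool();p=np.load("p.npy");print(M.round(3),np.arctan2(M[1,2],M[0,2]),p[2])
tab=w(p,[0,-.118*np.cos(p[3]),.034+.118*np.sin(p[3])])[0]
print("cm in tool to TCP target",100*M.T@(tab-[0,0,.008]-s["tool_pos"]),s["joint_pos"])
f=cams.grab_frame("top");cv2.imwrite("pics/t1.png",f["image"][:,:,::-1])
f=cams.grab_frame("side");cv2.imwrite("pics/s1.png",cv2.resize(f["image"][60:260,180:440,::-1],None,fx=3,fy=3))
E
```

```text
[[ 0.235 -0.001  0.972]
 [-0.972 -0.     0.235]
 [-0.    -1.    -0.001]] 0.2368125002843821 0.2426747236748647
cm in tool to TCP target [-0.04891446 20.80576564  0.05855813] [-9.39787900e-03  4.44620137e-02  1.62195979e+00 -2.17270151e-05
  1.47570279e+00 -2.46208282e-01]
```

View pics/s1.png

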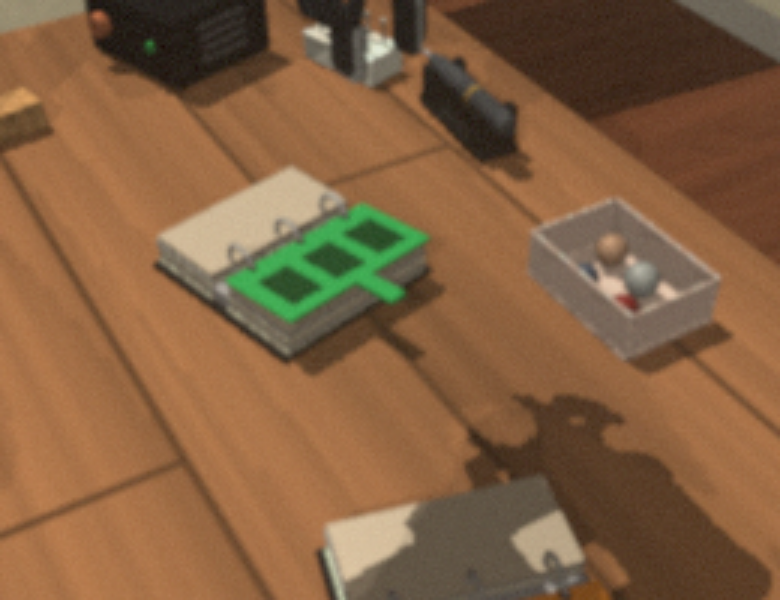

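Gripper body shows at the top of the side picture, well above the leaf and lined up. Descending.

Call:
play_rows:
  slide:
    - [0, 4, 0]
    - [0, 4, 0]
    - [0, 4, 0]
    - [0, 3, 0]
    - [-0.05, 1.5, 0.05]
    - [0, 0, 0]
  yaw: [0, 0, 0, 0, 0, 0]
  grip: [0, 0, 0, 0, 0, 0]

```text
time: 3.8
tool_pos: [0.6162, 0.069, 0.0746]
tool_rot: [-0.554, 0.556, -0.439, 0.436]
contact_force: [-0.4, -1.2, 0.0]
gripper_width: 0.495
```

```bash
python3 - <<'E'
from h import *
s,M=tool();p=np.load("p.npy")
tab=w(p,[0,-.118*np.cos(p[3]),.034+.118*np.sin(p[3])])[0]
print("cm in tool to TCP target",100*M.T@(tab-[0,0,.008]-s["tool_pos"]))
f=cams.grab_frame("top");a=f["image"][100:300,100:340,::-1]
g=cams.grab_frame("side");b=g["image"][60:230,210:400,::-1]
cv2.imwrite("pics/m2.png",np.hstack([cv2.resize(a,(400,333)),cv2.resize(b,(372,333))]))
E
```

```text
cm in tool to TCP target [0.04740486 4.06312322 0.17728751]
```

View pics/m2.png

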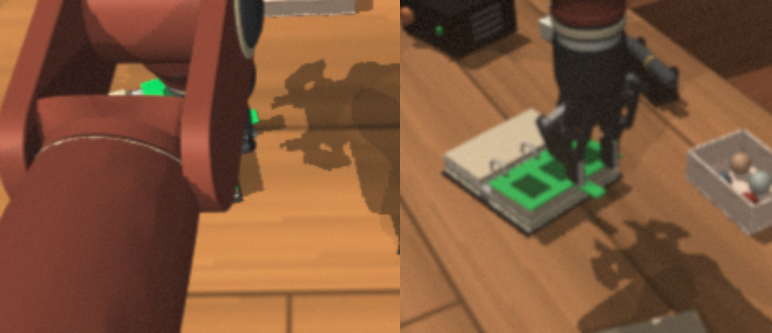

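Call:
play_rows:
  slide:
    - [0, 1.5, 0.1]
    - [0, 1.5, 0]
    - [0, 1.0, 0]
    - [0, 0, 0]
    - [0, 0, 0]
  yaw: [0, 0, 0, 0, 0]
  grip: [0, 0, 0, 0, 0]

```text
time: 4.4
tool_pos: [0.6186, 0.0692, 0.0367]
tool_rot: [-0.555, 0.556, -0.438, 0.437]
contact_force: [0.4, -0.0, 0.1]
gripper_width: 0.5
```

Call:
play_rows:
  slide:
    - [0, 0, 0]
    - [0, 0, 0]
    - [0, 0, 0]
    - [0, 0, 0]
    - [0, 0, 0]
    - [0, 0, 0]
  yaw: [0, 0, 0, 0, 0, 0]
  grip: [1, 1, 1, 1, 1, 1]

```text
time: 5.0
tool_pos: [0.6188, 0.069, 0.0374]
tool_rot: [-0.555, 0.556, -0.437, 0.437]
contact_force: [-1.8, -1.9, 1.1]
gripper_width: 0.167
```

```bash
python3 - <<'E'
from h import *
s,M=tool();p=np.load("p.npy")
tab=w(p,[0,-.118*np.cos(p[3]),.034+.118*np.sin(p[3])])[0]
print("cm in tool to TCP target",100*M.T@(tab-[0,0,.008]-s["tool_pos"]),s["contact_force"],s["ft_torque"])
g=cams.grab_frame("side");b=g["image"][90:200,220:360,::-1]
cv2.imwrite("pics/m3.png",cv2.resize(b,None,fx=5,fy=5))
# plan: arc increments in tool axes (x=-binder y)
for k in range(0,11):
    th=p[3]+(np.pi-p[3])*k/10; print(k,round(th,2),np.round([11.8*np.cos(th),-11.8*np.sin(th)],2))
E
```

```text
cm in tool to TCP target [-0.02708737  0.34506684 -0.09867383] [-1.78153897 -1.93848458  1.14210135] [-0.22717769  0.29956321  0.12831393]
0 0.07 [11.77 -0.79]
1 0.37 [10.98 -4.32]
2 0.68 [ 9.16 -7.44]
3 0.99 [ 6.48 -9.86]
4 1.3 [  3.19 -11.36]
5 1.6 [ -0.4  -11.79]
6 1.91 [ -3.95 -11.12]
7 2.22 [-7.13 -9.4 ]
8 2.53 [-9.64 -6.81]
9 2.83 [-11.25  -3.57]
10 3.14 [-11.8  -0. ]
```

View pics/m3.png

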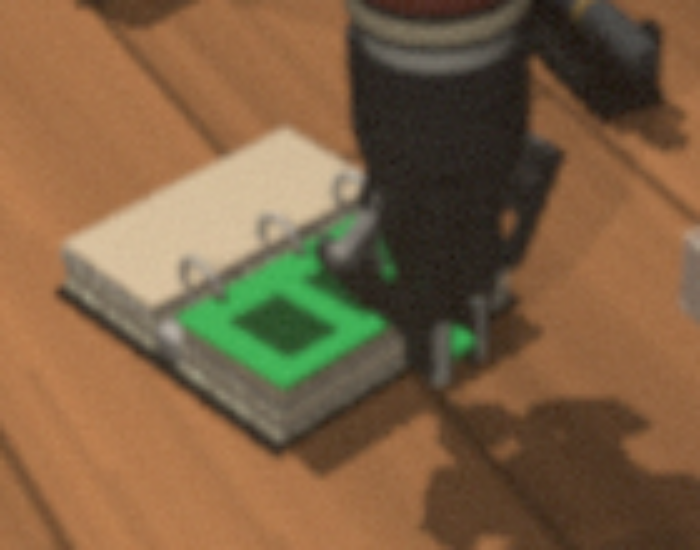

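```bash
python3 - <<'E'
import numpy as np
th=np.linspace(.067,np.pi,21);P=np.c_[11.8*np.cos(th),-11.8*np.sin(th)]
print(np.diff(P.round(2),axis=0).round(2).tolist())
E
```

```text
[[-0.26, -1.79], [-0.53, -1.74], [-0.79, -1.63], [-1.03, -1.49], [-1.25, -1.31], [-1.43, -1.11], [-1.59, -0.88], [-1.7, -0.62], [-1.77, -0.35], [-1.82, -0.08], [-1.8, 0.2], [-1.75, 0.47], [-1.65, 0.73], [-1.53, 0.98], [-1.35, 1.21], [-1.16, 1.39], [-0.93, 1.56], [-0.68, 1.68], [-0.41, 1.76], [-0.14, 1.81]]
```

Call:
play_rows:
  slide:
    - [-0.26, -1.79, 0]
    - [-0.53, -1.74, 0]
    - [-0.79, -1.63, 0]
    - [-1.03, -1.49, 0]
    - [-1.25, -1.31, 0]
    - [0, 0, 0]
    - [0, 0, 0]
  yaw: [0, 0, 0, 0, 0, 0, 0]
  grip: [1, 1, 1, 1, 1, 1, 1]

```text
time: 5.75
tool_pos: [0.6088, 0.1086, 0.1175]
tool_rot: [0.556, -0.556, 0.438, -0.436]
contact_force: [-2.4, 4.4, -4.3]
gripper_width: 0.166
```

```bash
python3 - <<'E'
from h import *
g=cams.grab_frame("side");b=g["image"][60:200,200:380,::-1]
cv2.imwrite("pics/m4.png",cv2.resize(b,None,fx=4,fy=4))
E
```

```text
(no output)
```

View pics/m4.png

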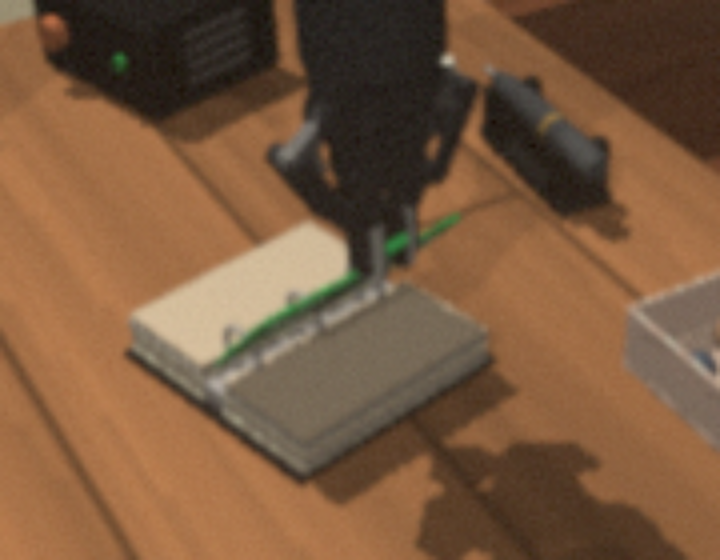

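The leaf is following, edge-on to the side camera with the tab between the pads at about (395,245) of the crop, and forces are small. Carrying on over the top.

Call:
play_rows:
  slide:
    - [-1.43, -1.11, 0]
    - [-1.59, -0.88, 0]
    - [-1.7, -0.62, 0]
    - [-1.77, -0.35, 0]
    - [-1.82, -0.08, 0]
    - [-1.8, 0.2, 0]
    - [-1.75, 0.47, 0]
    - [-1.65, 0.73, 0]
    - [0, 0, 0]
  yaw: [0, 0, 0, 0, 0, 0, 0, 0, 0]
  grip: [1, 1, 1, 1, 1, 1, 1, 1, 1]

```text
time: 6.7
tool_pos: [0.5758, 0.2424, 0.1366]
tool_rot: [0.556, -0.556, 0.439, -0.435]
contact_force: [-14.0, 0.7, 7.3]
gripper_width: 0.101
```

```bash
python3 - <<'E'
from h import *
g=cams.grab_frame("side");b=g["image"][60:200,200:380,::-1]
cv2.imwrite("pics/m5.png",cv2.resize(b,None,fx=4,fy=4))
s,M=tool();p=np.load("p.npy");d=s["tool_pos"]+[0,0,.008]-[p[0],p[1],0];y=-np.sin(p[2])*d[0]+np.cos(p[2])*d[1]
print(y,d[2],np.hypot(y,d[2]-.034),np.arctan2(d[2]-.034,-y),np.cos(p[2])*d[0]+np.sin(p[2])*d[1],s["contact_force"])
E
```

```text
0.06011967619718229 0.14477083931536205 0.12603394109795904 2.0680479379376484 0.000926237705786986 [-13.06422321   0.18845538   6.65256852]
```

View pics/m5.png

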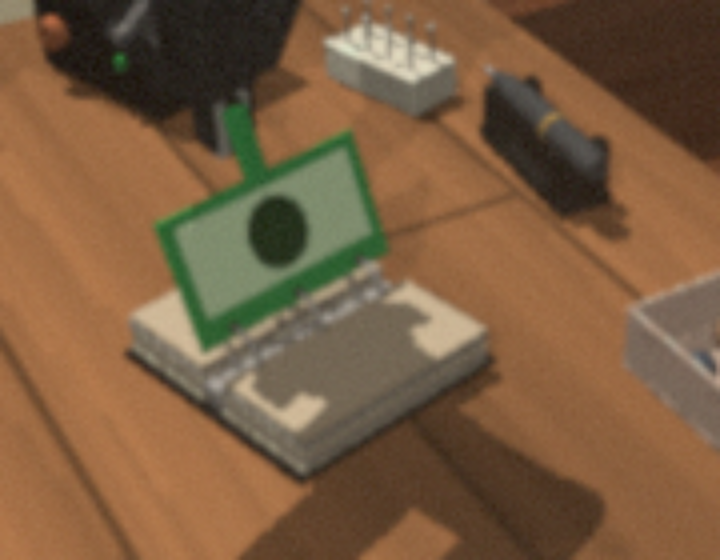

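The tab is slipping out: the opening fell to 0.10, and the pads sit at the tab's far edge at (220,125). The leaf is past upright and showing its disc face. I'll let go, rise, and push it over from the −y side with shut fingers.

Call:
play_rows:
  slide:
    - [0, 0, 0]
    - [0, 0, 0]
    - [0, 0, 0]
    - [0, -2, 0]
    - [0, -3, 0]
    - [0, -4, 0]
    - [0, 0, 0]
  yaw: [0, 0, 0, 0, 0, 0, 0]
  grip: [0, 0, 0, 0, 0, 0, 0]

```text
time: 7.45
tool_pos: [0.5821, 0.2393, 0.2321]
tool_rot: [0.56, -0.551, 0.435, -0.44]
contact_force: [0.2, -0.5, 1.7]
gripper_width: 0.495
```

```bash
python3 - <<'E'
from h import *
g=cams.grab_frame("side");b=g["image"][60:200,200:380,::-1]
cv2.imwrite("pics/m6.png",cv2.resize(b,None,fx=4,fy=4))
p=np.load("p.npy")
for th in(1.6,1.7,1.8,1.9,2.,2.1,2.2):print(th,((proj(g,leaf(p,th))-[200,60])*4).round().tolist())
s,M=tool();print(s["tool_pos"],s["contact_force"])
E
```

```text
1.6 [[389.0, 250.0], [380.0, 134.0], [180.0, 232.0], [202.0, 352.0], [286.0, 112.0], [264.0, 122.0]]
1.7 [[388.0, 250.0], [370.0, 130.0], [170.0, 227.0], [201.0, 352.0], [272.0, 106.0], [250.0, 116.0]]
1.8 [[387.0, 250.0], [361.0, 127.0], [161.0, 224.0], [201.0, 352.0], [258.0, 102.0], [236.0, 112.0]]
1.9 [[386.0, 250.0], [351.0, 126.0], [153.0, 222.0], [200.0, 352.0], [245.0, 101.0], [223.0, 111.0]]
2.0 [[385.0, 250.0], [343.0, 126.0], [145.0, 222.0], [199.0, 352.0], [233.0, 102.0], [211.0, 111.0]]
2.1 [[385.0, 251.0], [335.0, 128.0], [138.0, 223.0], [198.0, 352.0], [222.0, 105.0], [201.0, 114.0]]
2.2 [[384.0, 251.0], [327.0, 131.0], [132.0, 225.0], [198.0, 353.0], [213.0, 110.0], [191.0, 119.0]]
[0.58081538 0.23891296 0.22891403] [-0.38544916 -0.24003975 -0.16200097]
```

View pics/m6.png

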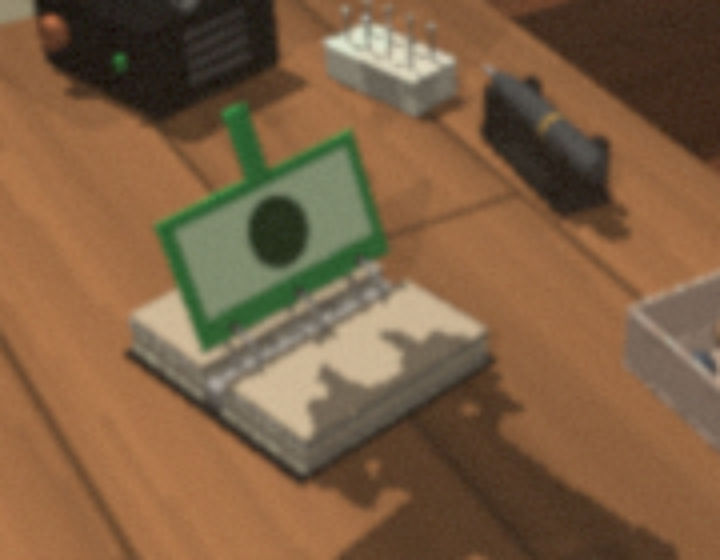

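Leaf is at about 1.87 rad (tab tip at (236,107) matches the model). Going round to the −y side with fingers shut.

Call:
play_rows:
  slide:
    - [3, 0, 0]
    - [3, 0, 0]
    - [2, 0, 0]
    - [0, 0, 0]
    - [0, 0, 0]
    - [0, 3.5, 0]
    - [0, 3.5, 0]
    - [0, 3.3, 0]
    - [0, 0, 0]
  yaw: [0, 0, 0, 0, 0, 0, 0, 0, 0]
  grip: [1, 1, 1, 1, 1, 1, 1, 1, 1]

```text
time: 8.4
tool_pos: [0.5924, 0.1608, 0.1138]
tool_rot: [-0.553, 0.559, -0.44, 0.434]
contact_force: [0.1, -0.4, 0.0]
gripper_width: 0.003
```

```bash
cat >> h.py <<'E'
def bind(p):
    s,M=tool();d=s["tool_pos"]-[p[0],p[1],0];c,sn=np.cos(p[2]),np.sin(p[2])
    return np.array([c*d[0]+sn*d[1],-sn*d[0]+c*d[1],d[2]]).round(4)
E
python3 - <<'E'
from h import *
p=np.load("p.npy");b=bind(p);print(b,tool()[0]["contact_force"])
P=[b[1:]*100]
for th in np.arange(1.87,3.15,.127):
    r=8.5;c=np.array([-r*np.cos(th)-.2*np.sin(th)-1.1,3.4+r*np.sin(th)-.2*np.cos(th)+1.1]);P.append(c)
print(np.round(P,2).tolist());d=np.diff(np.round(P,2),axis=0)
print([[round(-a,2),round(-z,2),0] for a,z in d])
g=cams.grab_frame("side");cv2.imwrite("pics/m7.png",cv2.resize(g["image"][60:200,200:380,::-1],None,fx=4,fy=4))
E
```

```text
[-0.0025 -0.0225  0.1138] [ 0.12019509 -0.41608164  0.03469283]
[[-2.25, 11.38], [1.21, 12.68], [2.23, 12.32], [3.2, 11.84], [4.09, 11.23], [4.9, 10.52], [5.62, 9.71], [6.22, 8.82], [6.71, 7.86], [7.07, 6.84], [7.3, 5.79], [7.4, 4.71]]
[[np.float64(-3.46), np.float64(-1.3), 0], [np.float64(-1.02), np.float64(0.36), 0], [np.float64(-0.97), np.float64(0.48), 0], [np.float64(-0.89), np.float64(0.61), 0], [np.float64(-0.81), np.float64(0.71), 0], [np.float64(-0.72), np.float64(0.81), 0], [np.float64(-0.6), np.float64(0.89), 0], [np.float64(-0.49), np.float64(0.96), 0], [np.float64(-0.36), np.float64(1.02), 0], [np.float64(-0.23), np.float64(1.05), 0], [np.float64(-0.1), np.float64(1.08), 0]]
```

View pics/m7.png

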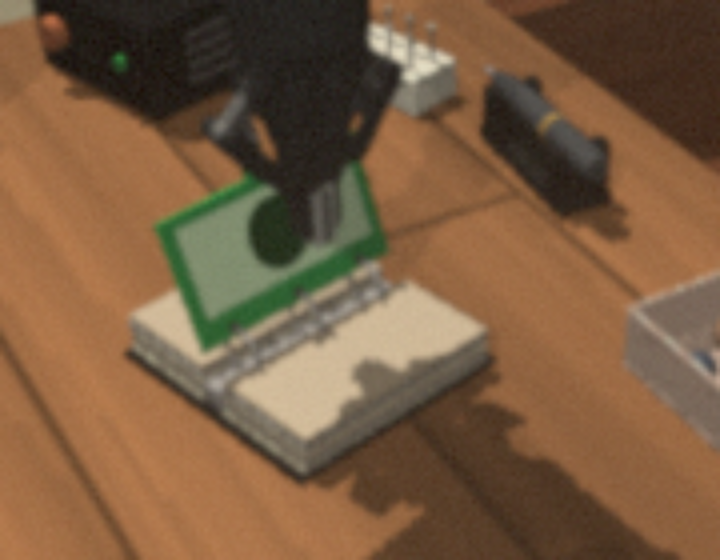

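Call:
play_rows:
  slide:
    - [-1.7, -0.6, 0]
    - [-1.7, -0.6, 0]
    - [-1.0, 0.4, 0]
    - [-1.0, 0.5, 0]
    - [-0.9, 0.6, 0]
    - [-0.8, 0.7, 0]
    - [-0.7, 0.8, 0]
    - [-0.6, 0.9, 0]
    - [-0.5, 1.0, 0]
    - [0, 0, 0]
  yaw: [0, 0, 0, 0, 0, 0, 0, 0, 0, 0]
  grip: [1, 1, 1, 1, 1, 1, 1, 1, 1, 1]

```text
time: 9.45
tool_pos: [0.5743, 0.2468, 0.0805]
tool_rot: [-0.554, 0.557, -0.438, 0.436]
contact_force: [-0.3, -0.0, -0.7]
gripper_width: -0.005
```

```bash
python3 - <<'E'
from h import *
p=np.load("p.npy");b=bind(p);print(b,tool()[0]["contact_force"])
g=cams.grab_frame("side");cv2.imwrite("pics/m8.png",cv2.resize(g["image"][60:200,200:380,::-1],None,fx=4,fy=4))
E
```

```text
[0.0005 0.0653 0.0805] [-0.25415375 -0.04043537 -0.65873441]
```

View pics/m8.png

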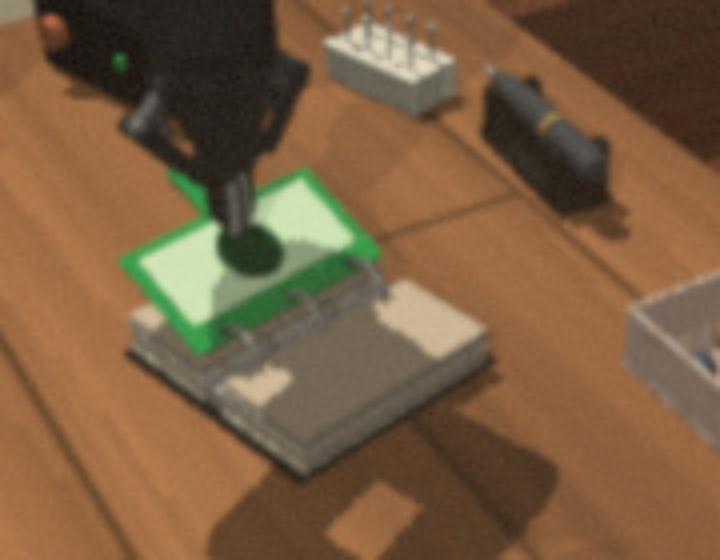

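The leaf is being pushed down as planned. Finishing, with a gentle press.

Call:
play_rows:
  slide:
    - [-0.4, 1.0, 0]
    - [-0.3, 1.0, 0]
    - [-0.1, 0.8, 0]
    - [0, 0.4, 0]
    - [0, 0.2, 0]
    - [0, 0, 0]
    - [0, 0, 0]
  yaw: [0, 0, 0, 0, 0, 0, 0]
  grip: [1, 1, 1, 1, 1, 1, 1]

```text
time: 10.2
tool_pos: [0.5742, 0.2545, 0.0494]
tool_rot: [-0.556, 0.556, -0.437, 0.437]
contact_force: [0.5, -0.8, 0.3]
gripper_width: 0.001
```

Call:
play_rows:
  slide:
    - [0, 0.15, 0]
    - [0, 0.1, 0]
    - [0, 0, 0]
  yaw: [0, 0, 0]
  grip: [1, 1, 1]

```text
time: 10.5
tool_pos: [0.5744, 0.2546, 0.0471]
tool_rot: [0.556, -0.555, 0.437, -0.438]
contact_force: [0.3, 0.1, 0.6]
gripper_width: -0.001
```

Call:
play_rows:
  slide:
    - [0, 0.1, 0]
    - [0, 0.1, 0]
    - [0, 0, 0]
  yaw: [0, 0, 0]
  grip: [1, 1, 1]

```text
time: 10.8
tool_pos: [0.5746, 0.2547, 0.0469]
tool_rot: [-0.556, 0.556, -0.437, 0.437]
contact_force: [-4.9, -1.4, 10.7]
gripper_width: -0.001
```

Firm 10.7 N contact at TCP z = 0.047, just the height for a flat leaf. Backing off to check.

Call:
play_rows:
  slide:
    - [0, -2, 0]
    - [0, -4, 0]
    - [0, -4, 0]
    - [0, -4, 0]
    - [4, -2, 0]
    - [4.5, 0, 0]
    - [4.5, 0, 0]
    - [4.5, 0, 0]
    - [4.5, 0, 0]
    - [4.5, 0, 0]
    - [0, 0, 0]
  yaw: [0, 0, 0, 0, 0, 0, 0, 0, 0, 0, 0]
  grip: [1, 1, 1, 1, 1, 1, 1, 1, 1, 1, 1]

```text
time: 11.9
tool_pos: [0.637, -0.008, 0.2046]
tool_rot: [-0.554, 0.555, -0.439, 0.439]
contact_force: [-0.4, 0.3, -0.5]
gripper_width: 0.0
```

```bash
python3 - <<'E'
from h import *
p=np.load("p.npy");print(tool()[0]["contact_force"])
g=cams.grab_frame("side");cv2.imwrite("pics/m9.png",cv2.resize(g["image"][60:200,200:380,::-1],None,fx=4,fy=4))
f=cams.grab_frame("top");cv2.imwrite("pics/t9.png",f["image"][:,:,::-1])
for th in(2.9,3.0,3.07,3.14):
    P=[(u,-r*np.cos(th)-n*np.sin(th),.034+r*np.sin(th)-n*np.cos(th)) for u,r,n in[(.075,.01,.002),(.075,.092,.002),(-.075,.092,.002),(-.075,.01,.002),(.008,.132,.003),(-.008,.132,.003)]]
    print(th,((proj(g,w(p,P))-[200,60])*4).round().tolist())
E
```

```text
[-0.42650081  0.32470561 -0.50642826]
2.9 [[382.0, 253.0], [300.0, 181.0], [114.0, 273.0], [197.0, 355.0], [182.0, 183.0], [162.0, 193.0]]
3.0 [[382.0, 254.0], [300.0, 191.0], [114.0, 284.0], [196.0, 356.0], [182.0, 199.0], [163.0, 208.0]]
3.07 [[382.0, 255.0], [300.0, 199.0], [115.0, 292.0], [196.0, 356.0], [183.0, 210.0], [164.0, 220.0]]
3.14 [[382.0, 256.0], [300.0, 207.0], [117.0, 300.0], [196.0, 357.0], [185.0, 222.0], [165.0, 231.0]]
```

View pics/m9.png

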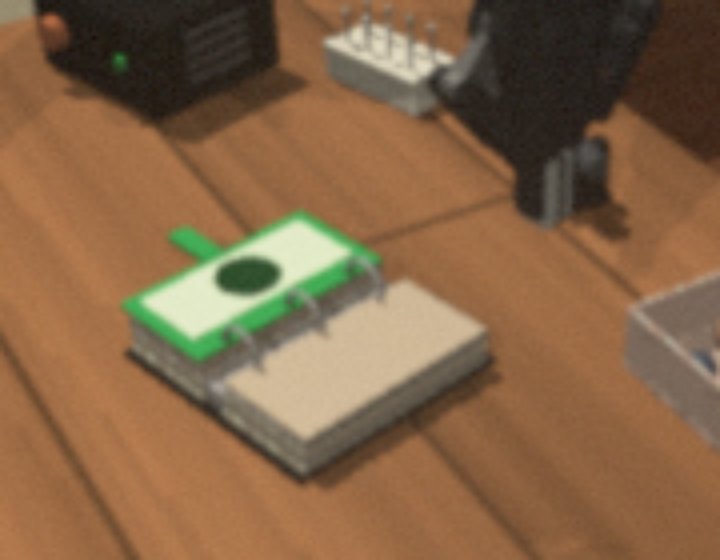

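View pics/t9.png

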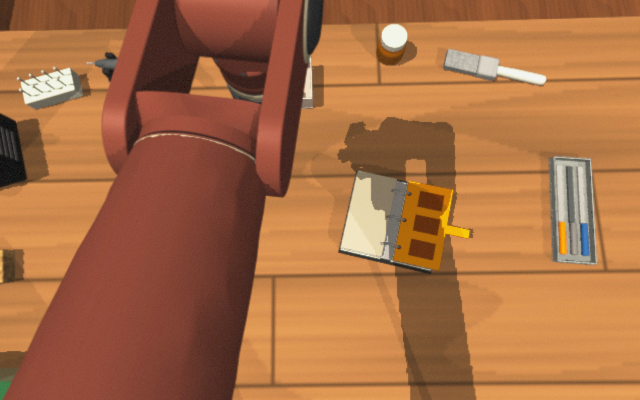

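The leaf lies flat on the other side with its pale face and disc up. Its corners at (300,211) and (123,303) match the 3.14 rad model. Amber is unchanged in the top view (tab at 470,233), and the gripper is clear.

```bash
python3 - <<'E'
from plant import workorder
print(workorder.job_done())
E
```

```text
the job is handed in; nothing more can be done
None
```

The green leaf is turned over its rings and lies flat on the +y side, showing its pale face with the disc. I handed the job in at about 12 s, with the gripper raised clear and the wrist force reading under 1 N.

- **What went wrong:** the pinch on the tab held past upright, then began to slip. The opening fell from 0.17 to 0.10 with the leaf at about 1.87 rad. I let go, went round to the −y side and pushed the leaf down with shut fingers. The last press was about 11 N, at the height expected for a flat leaf.
- **Last checks:** in the side view the leaf's corners are within about 2 pixels of the model for 3.14 rad. In the top view the amber leaf is where it started. The arm hid the green binder in that picture, so the flat result rests on the side view and the press height.

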